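# Fit a fresh cell in the flip-top photometer

## Robot

A 7-joint arm with a two-finger parallel gripper is mounted at the origin on the work surface. World frame = base frame: x ahead of the robot, y to its left, z up, the work surface at z = 0. Lengths are in m, angles in rad, forces in N, time in s.
With the tool pointing down it reaches from about 0.35 to 0.775 m from the base axis. Payload 3.1 kg.
Tool frame: the origin (TCP) lies midway between the tips of the shut fingers; the grasp point (between the pads) lies 19 mm behind it; z points along the fingers, y is the direction in which the jaws open and shut (so a half turn about z gives the same grasp; the last joint's range is limited). The gripper opens to 85 mm and grips with 20 to 120 N. Pads are 22 mm wide; open, the fingers measure 114 mm over their backs; the gripper's body (76 mm by 85 mm) begins 54 mm behind the grasp point. The pads swing forward as they close: fully open they stand 13 mm farther back than shut.
Start: joints at [-1.236, 0.311, 0.014, 1.512, -0.004, 1.319, -0.027], TCP at [0.202, 0.511, 0.231] pointing down, gripper open.
Joint ranges: [-2.7, 2.7], [-0.3, 1.91], [-1.27, 1.3], [0.12, 2.57], [-1.44, 4.58], [0.2, 2.03], [-3.05, 3.05]. Speed limits (rad/s): [2.79, 2.79, 3.14, 3.14, 3.14, 3.14, 3.14].

## Interface

Orientations are given as a unit quaternion [w, x, y, z].
In Python, from rig import readout, imaging, arm gives the robot as it stands.
- The arm moves only by the shell command python3 -m crank 'ROWS' [OPENING] [FORCE]. ROWS is JSON, a list that holds one entry, the list of rows, each a list of 4 numbers: the shift along the tool's x, y, z in cm, then the turn about the tool's z in degrees. A call has 1 to 12 rows; each row is the pose to reach, as a shift and turn from the pose commanded when the call began, along the tool's axes at that moment; what a row does not reach only later rows make up. A row lasts 1/12 s, in which the tool goes at most 41.7 mm and 7.16 degrees, less where a joint would pass 70% of its speed; a pose out of reach is approached as far as the arm can. A call with a gripper value outside its range is refused whole. OPENING is the opening, from 0 (shut) to 1 (fully open), set as the call begins (- or left out, the last holds). The fingers move at their own pace and stop on an object; FORCE is the grip in N (left out, the last holds). Time passes only in rows, so rows that repeat a pose let the fingers close. It gives the time, the measured TCP pose, the force and the opening at its end, in the units of the state.
- readout.state(): the state, without advancing time (a new reading comes with each control period).
- imaging.capture(name): name is "scene" or "top"; returns the picture (384x512x3 uint8, red, green, blue); there is no depth.
- imaging.calibration(name): a dict with "fx", "fy", "cx", "cy" (pixels), "R" (3x3) and "t" (3): a world point X has camera coordinates R X + t. Camera axes: x right, y down, z forward; pixel columns grow to the right and rows downward; lengths in m; the calibration is good to about 2 mm. A picture is of the moment at which its call begins. calibration takes no time and is no camera call.
- arm.close_job(): hands the job in, once; it reports no verdict.
The state is a dict: "t": time; "q": joint angles; "joint_vel": joint speeds; "joint_efforts": joint torques, N m; "ee_pos": TCP position; "ee_rot": TCP orientation; "force": force on the tool from outside, world axes, zero at the start; "ft_torque": the same for the moment, N m; "gripper_width": finger opening in m.
Only numpy, scipy, OpenCV 4.12 (cv2) and the standard library are available. Lean on these libraries where they do the work, as an engineer would, in place of code of your own. Each camera call takes 0.05 s, during which the arm holds its last target. There are 200 camera calls.

## Task

The photometer needs its fresh cell. Lift its blue lid all the way until the folding stay locks and let go, so that the lid stands up unaided; then put the green cell from the grey cradle in the bay: press its flat end against the spring contact with the nub end raised, and tip the nub end down behind the fixed contact until the cell lies flat. Leave the lid locked up, and do not knock the other things on the bench about.

Things in the scene. Friction and masses are not known exactly. Their poses are not given: they have to be found in the camera images.
- case: Flip-top photometer, a white box fixed to the bench, 220 mm (its x) by 190 mm (its y), rim 64 mm high, walls 6 mm. Origin: centre of its underside; z up, x away from the robot, y to the left (turned by its yaw). Inside, a flat deck lies 30 mm above the bench. A translucent blue lid covers it, hinged along the whole left (+y) side.
- lid (a joint): Lid angle, rad: 0 shut, growing as the tab side (-y) rises; the stay is straight at 1.45, which is as far as the lid goes, and locked it rests at about 1.44. The lid weighs about 0.3 kg and falls shut if let go before the stay has locked.
- lid_hinge (a point): On the hinge axis (parallel to the case's x), middle of the lid's left edge: 95 mm to the left of the case's origin and 67 mm above the bench.
- lid_tab (a point): Middle of the blue lifting tab that sticks out from the middle of the lid's right edge; 206 mm from the hinge axis. The tab is 18 mm wide along the case's x, 6 mm thick and stands 29 mm out from the lid's edge, 64 to 70 mm above the bench when shut. Pinched on its two 18 mm sides it can turn between the fingers as the lid rises.
- stay_elbow (a joint): Elbow angle, rad, of the folding steel stay (two links of 71 mm) at the near (-x) end inside the lid: 0 folded with the lid shut, 2.97 straight, 3.11 locked against its stop just past straight. A light spring carries the elbow past straight by itself once the lid is raised (nearly) all the way; it then holds the lid.
- stay_knuckle (a point): The elbow of the stay.
- bay (a point): Centre of the cell bay's floor, on the deck 30 mm above the bench, 25 mm to the right of the case's origin; same axes as the case. The bay runs along the case's x: spring contact at the far (+x) end, fixed contact at the near (-x) end. The deck is clear for 60 mm either side, then comes the case's wall on the right.
- bay_guides (a point): Same point as the bay centre. Four low guides, 6 mm high and 5 mm thick, 25 mm apart inside, standing 20 to 33 mm either way along x from here, centre the cell; between them the bay's sides are open for the fingers.
- fixed_contact (a point): Centre of the fixed contact's face: 35 mm to -x of the bay centre, 13 mm above the bay floor. Its black block is 18 mm high, 30 mm wide, 9 mm thick.
- spring (a joint): Travel, m, of the spring contact towards +x: 0 free (face 29 mm from the bay centre), 0.014 stop. Force 2 N at 0 plus 0.5 N per mm. Reads 0.006 with a cell properly in; pressed in about 10 mm, the nub end passes the fixed contact as it tips down.
- spring_face (a point): Centre of the spring contact's face, a steel disc 12 mm in diameter on the bay's centre line, 13 mm above the bay floor. The housing behind it is 22 mm high, 30 mm wide, its face 50 mm from the bay centre.
- cell: The fresh cell: green cylinder with a white band near the nub end, 26 mm in diameter, 70 mm long (68 mm body plus a 2 mm nub 9 mm in diameter), 60 to 130 g, lying in a grey cradle. Origin: middle of its 70 mm, on its axis; its x points along its axis to the flat end. It may be anyhow rolled about its axis.
- cell_flat (a point): Centre of the cell's flat end, the one for the spring.
- cell_nub (a point): Tip of the cell's nub, the end for the fixed contact.
- cradle: Grey cradle fixed to the bench, 100 x 46 mm, floor 8 mm above the bench; origin under its centre. Guides as in the bay (6 mm high, open for the fingers in the middle 40 mm) and an 8 mm high stop, 5 mm thick, at each end, 40 mm from the centre. The cell's axis lies 21 mm above the bench.
- rack: Bystander, loose: white block 60 x 100 x 30 mm with three capped vials, 58 mm tall in all; origin under its centre.
- old_cell: Bystander, loose: spent cell: grey with a black band, 26 mm in diameter, standing upright, 70 mm tall; origin under its centre.
- dropper: Bystander, loose: white dropper bottle, 36 mm in diameter, 115 mm tall; origin under its centre.
- jar: Bystander, loose: yellow jar with white lid, 56 mm in diameter, 65 mm tall; origin under its centre.
- coverslips: Bystander, loose: pale blue box 75 x 55 x 22 mm; origin under its centre.
- marker: Bystander, loose: white pen with black cap, 125 x 12 mm, lying; origin under its centre.
- slidebox: Bystander, heavy: open grey slide box 170 x 100 x 35 mm with its blue lid standing up, about 130 mm high; origin under its centre.
Not all that is in view belongs to the job. What is shaped like the cell but red is not meant.

How it is judged:
On the way, in this order (a step that is already met when the one before it is completed fails the run):
1. the lid stands open on its locked stay, let go by the robot (value of joint lid above 1.3 rad and value of joint stay_elbow above 3.03 rad and contact force between lid and the arm below 0.1 N and contact force between lid and the fingers below 0.1 N), for 0.3 s.
2. the cell's flat end presses the spring contact in by more than 3 mm while its nub end is more than 4 mm higher than its flat end (tilt over 3.4 degrees) (value of joint spring above 0.003 m and z of cell_nub in the frame of bay above 0.017 m and distance between cell_flat and spring_face below 0.012 m and angle between cell's own x axis and vertical above 1.631 rad), for 0.05 s.
At the end, for the whole second after the job is handed in: The lid stands over 1.3 rad on its locked stay. The cell lies still and flat in the bay, flat end on the spring, nub on the fixed contact: ends within 3 mm along, middle within 3 mm sideways, axis 10 to 16 mm above the bay floor, spring in 4 to 8 mm (value of joint lid above 1.3 rad and value of joint stay_elbow above 3.03 rad and x of cell_flat in the frame of bay above 0.032 m and x of cell_nub in the frame of bay below -0.032 m and y of cell in the frame of bay between -0.003 and 0.003 m and z of cell_flat in the frame of bay between 0.01 and 0.016 m and z of cell_nub in the frame of bay between 0.01 and 0.016 m and value of joint spring between 0.004 and 0.008 m and linear speed of cell below 0.02 m/s); the robot touches nothing.
It fails at once if one of the loose bystanders is moved more than 40 mm (distance of any of rack, old_cell, dropper, jar, coverslips, marker from where it was at the start of the episode above 0.04 m).
It fails at once if one of the standing bystanders is knocked over (angle between any of rack, old_cell, dropper, jar, coverslips's own z axis and vertical above 0.6 rad).
It also fails if it takes over 59 s, if anything falls off the work surface, if the arm or the gripper's body presses on something with over 40 N, if the wrist force passes 120 N, or if a joint passes its speed limit or range.

## Working session

There is one attempt and no reset: what is moved stays moved. The work goes in short steps, Python scripts to look and compute and a shell command to move; the robot and the scene stay as the last step left them, time stands still between calls to the robot, and variables do not carry over. Pictures are saved under pics/ and viewed, about 8 in all and at most 12, crops included, and the job is handed in when it is done.

```bash
ls; mkdir -p pics; cat > h.py <<'E'
import numpy as np, cv2
from rig import readout, imaging, arm
from scipy.spatial.transform import Rotation as Ro
def snap(cam,name,crop=None,scale=1):
    im=imaging.capture(cam)
    cv2.imwrite('pics/raw_'+name+'.png',im[:,:,::-1])
    if crop: x0,y0,x1,y1=crop; im=im[y0:y1,x0:x1]
    im=cv2.resize(im,None,fx=scale,fy=scale,interpolation=cv2.INTER_CUBIC)
    cv2.imwrite('pics/'+name+'.png',im[:,:,::-1])
def proj(cam,X):
    c=imaging.calibration(cam); p=np.array(c['R'])@np.array(X,float)+np.array(c['t'])
    return c['fx']*p[0]/p[2]+c['cx'], c['fy']*p[1]/p[2]+c['cy']
def plane(cam,u,v,z):
    c=imaging.calibration(cam); R=np.array(c['R']); d=R.T@np.array([(u-c['cx'])/c['fx'],(v-c['cy'])/c['fy'],1]); o=-R.T@np.array(c['t'])
    return o+d*(z-o[2])/d[2]
def rot(s): w,x,y,z=s['ee_rot']; return Ro.from_quat([x,y,z,w])
E
python3 - <<'E'
from h import *
snap('scene','s1',None,1.56); snap('top','t1',None,1.56)
s=readout.state(); print(s); print(rot(s).as_matrix().round(3))
for c in('scene','top'): k=imaging.calibration(c); print(c,k)
E
```

```text
pics
{'t': 0.1, 'q': array([-1.23571442,  0.31166457,  0.01398952,  1.51288608, -0.00438299,
        1.31921764, -0.02720267]), 'joint_vel': array([ 0.00022821, -0.0003101 , -0.00098897, -0.00342388,  0.00087772,
        0.00134859, -0.00079911]), 'joint_efforts': array([ 1.02186641e-03, -3.80860519e+01,  1.46545409e-01, -2.31242359e+01,
        1.21977131e-02,  8.18260771e-03,  1.13977222e-05]), 'ee_pos': array([0.20211169, 0.51081388, 0.23032364]), 'ee_rot': array([-1.48864213e-04,  1.87238449e-01,  9.82313908e-01, -1.06222310e-03]), 'force': array([-0.12531358,  0.16461906, -0.98567204]), 'ft_torque': array([-0.04396872,  0.02909903, -0.0301134 ]), 'gripper_width': 0.08584916541997144}
[[-0.93   0.368 -0.001]
 [ 0.368  0.93  -0.002]
 [-0.    -0.002 -1.   ]]
scene {'fx': 460.72261334102996, 'fy': 460.72261334102996, 'cx': 258.9947714017179, 'cy': 189.6191027671532, 'R': array([[-0.52173555,  0.85304191, -0.01056021],
       [ 0.66867508,  0.40122381, -0.62601365],
       [-0.52977886, -0.33367493, -0.7797406 ]]), 't': array([ 0.24534254, -0.36716937,  1.83109325])}
top {'fx': 443.09655706271747, 'fy': 443.09655706271747, 'cx': 255.99041777178996, 'cy': 189.5259391903186, 'R': array([[-0.01669129, -0.99977523,  0.01307278],
       [-0.99241578,  0.01497304, -0.1220112 ],
       [ 0.12178803, -0.01501016, -0.99244263]]), 't': array([0.05855872, 0.57775696, 1.25922728])}
```

View pics/s1.png

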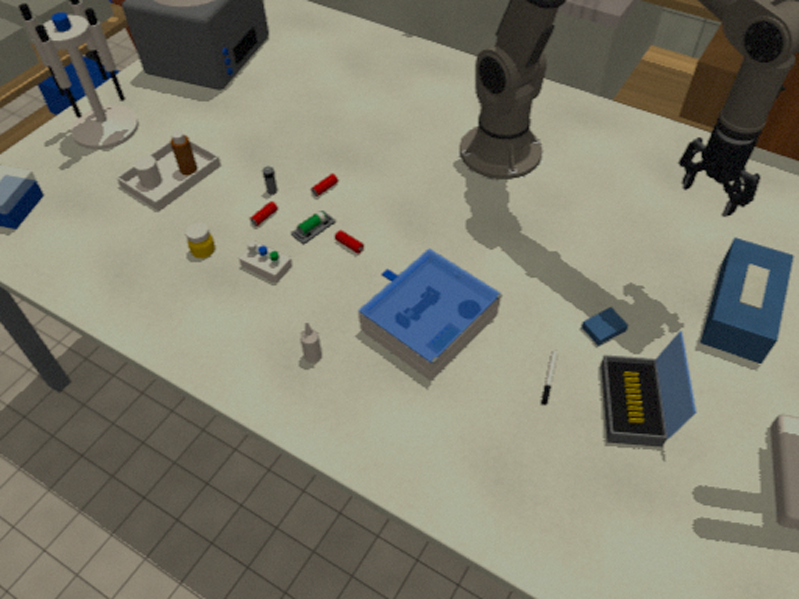

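View pics/t1.png

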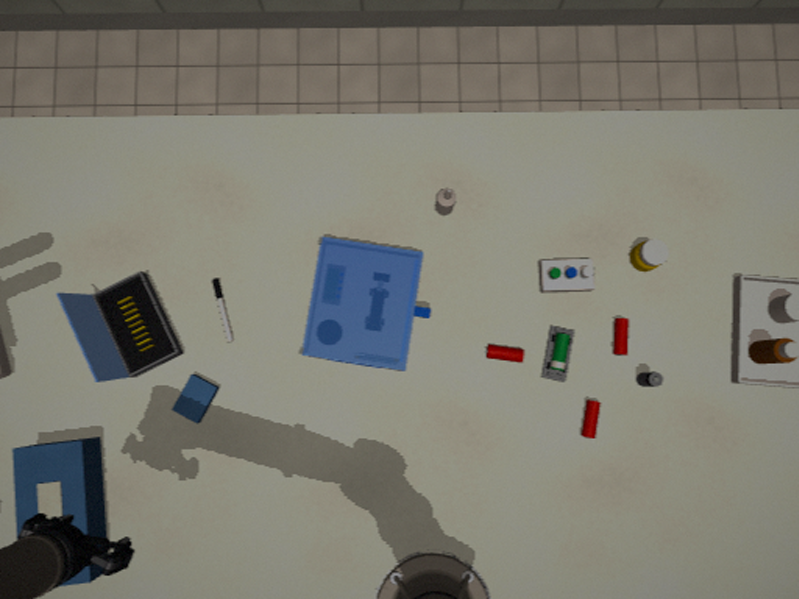

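Candidates in the top view (enlarged px): green cell in the grey cradle (560,350), red cells (505,353), (621,336) and (590,418), grey old cell (650,379), and a green vial cap on the rack (554,273). I choose the green one in the cradle. Its white band is at the near end, (558,366). Next is a close crop to check the choice and measure.

```bash
python3 - <<'E'
from h import *
im=np.mean([imaging.capture('top').astype(float) for _ in range(4)],0).clip(0,255).astype(np.uint8)
cv2.imwrite('pics/raw_t2.png',im[:,:,::-1])
a=cv2.resize(im[145:245,185:285],None,fx=4.8,fy=4.8,interpolation=cv2.INTER_CUBIC)
b=cv2.resize(im[200:250,340:380],None,fx=7.9,fy=9.6,interpolation=cv2.INTER_CUBIC)
b=cv2.resize(im[200:250,340:374],None,fx=9.4,fy=9.6,interpolation=cv2.INTER_CUBIC)
cv2.imwrite('pics/t2.png',np.hstack([a,b[:480]])[:,:,::-1])
h=cv2.cvtColor(im,cv2.COLOR_RGB2HSV)
sub=h[200:250,340:380]; m=((sub[:,:,0]>45)&(sub[:,:,0]<80)&(sub[:,:,1]>110)).astype(np.uint8)
ys,xs=np.nonzero(m); print('green',len(xs),xs.min()+340,xs.max()+340,ys.min()+200,ys.max()+200,xs.mean()+340,ys.mean()+200, cv2.minAreaRect(np.c_[xs+340,ys+200].astype(np.float32)))
m=((h[:,:,0]>95)&(h[:,:,0]<130)&(h[:,:,1]>90)).astype(np.uint8)
m[:,:188]=0;m[:,285:]=0;m[:140]=0;m[250:]=0
ct=max(cv2.findContours(m,0,1)[0],key=cv2.contourArea); print(cv2.approxPolyDP(ct,2.5,True)[:,0].tolist(), cv2.minAreaRect(ct))
E
```

```text
green 159 354 364 214 237 359.07547169811323 223.1006289308176 ((358.8207702636719, 225.16470336914062), (8.66726016998291, 23.340778350830078), 8.746161460876465)
[[207, 152], [194, 227], [258, 237], [263, 204], [274, 203], [275, 200], [265, 195], [270, 162]] ((237.04623413085938, 195.19940185546875), (76.48477172851562, 77.47313690185547), 8.746162414550781)
```

View pics/t2.png

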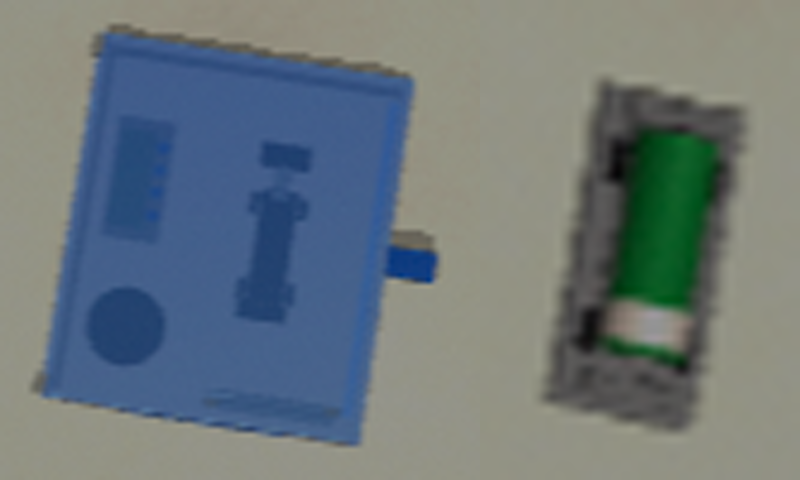

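The left half of the crop is the case: lid corners (107,33), (411,77), (358,443), (48,396), with the tab centred near (412,264). The right half is the green cell in its cradle, with the white band at the bottom, so the nub end is towards the robot. The cradle corners are (603,80), (745,107), (690,430), (545,402). This confirms the choice.

```bash
python3 - <<'E'
from h import *
f=lambda p,z,ox,oy,sx,sy,x0=0: plane('top',(p[0]-x0)/sx+ox-.5,p[1]/sy+oy-.5,z)[:2]
L=np.array([f(p,.070,185,145,4.8,4.8) for p in[(107,33),(411,77),(358,443),(48,396)]])
print(L.round(4)); c=L.mean(0); v=(L[0]+L[1]-L[2]-L[3])/2; w=(L[0]+L[3]-L[1]-L[2])/2
print('lid centre',c,'len',np.linalg.norm(v),np.linalg.norm(w),'yaw',np.degrees([np.arctan2(v[1],v[0]),np.arctan2(-w[0],w[1])]))
t=f((412,264),.070,185,145,4.8,4.8); print('tab',t)
C=np.array([f(p,.008,340,200,9.4,9.6,480) for p in[(603,80),(745,107),(690,430),(545,402)]])
c2=C.mean(0); v=(C[0]+C[1]-C[2]-C[3])/2;w=(C[0]+C[3]-C[1]-C[2])/2
print('cradle',c2,np.linalg.norm(v),np.linalg.norm(w),np.degrees([np.arctan2(v[1],v[0]),np.arctan2(-w[0],w[1])]))
K=np.array([f(p,.021,340,200,9.4,9.6,480) for p in[(638,132),(716,135),(685,362),(605,350)]])
v=(K[0]+K[1]-K[2]-K[3])/2
print('cell',K.mean(0),np.linalg.norm(v),np.degrees(np.arctan2(v[1],v[0])))
for i in((570,330),(545,335),(595,337)): pass
s=readout.state(); R=rot(s).as_matrix(); p=s['ee_pos']
yaw=np.degrees(np.arctan2(-w[0],w[1]))
y=np.radians(-8.7); 
print('to tab dxyz tool cm', R.T@(np.array([*t,.12])-p)*100)
E
```

```text
[[0.6867 0.1891]
 [0.6574 0.008 ]
 [0.4406 0.0435]
 [0.471  0.2243]]
lid centre [0.56390649 0.11621161] len 0.21907549925382272 0.18340538888481578 yaw [-9.27104193 -9.34963691]
tab [0.54522409 0.00971874]
cradle [ 0.46873067 -0.24876009] 0.10135405940129447 0.045888312771370836 [-12.69834753 -11.54998196]
cell [ 0.47110369 -0.25049333] 0.06886828421455514 -10.942226338567586
to tab dxyz tool cm [-50.33843308 -34.00657796  11.12165991]
```

```bash
python3 -m crank '[[[-50.5,-34,0,77.7],[-50.5,-34,0,77.7],[-50.5,-34,0,77.7],[-50.5,-34,0,77.7],[-50.5,-34,0,77.7],[-50.5,-34,0,77.7],[-50.5,-34,0,77.7],[-50.5,-34,0,77.7],[-50.5,-34,0,77.7],[-50.5,-34,0,77.7],[-50.5,-34,0,77.7],[-50.5,-34,0,77.7]]]' 0.5 40
cat > rel.py <<'E'
import sys
from h import *
# rel.py x y z yaw_of_tool_y(deg): remaining shift in tool cm and turn deg
s=readout.state(); R=rot(s).as_matrix(); p=s['ee_pos']
a=[float(v) for v in sys.argv[1:]]
cur=np.degrees(np.arctan2(R[1,1],R[0,1])); d=(cur-a[3]+90)%180-90
print('tool cm',(R.T@(np.array(a[:3])-p)*100).round(2),'turn',d.round(2),'| pos',p.round(4),'yaw_y',cur.round(2),'F',s['force'].round(1),'w',round(s['gripper_width'],4),'t',round(s['t'],2),'toolx',R[:,0].round(3))
E
python3 rel.py 0.5455 0.0067 0.12 -9.3
```

```text
t: 1.3
ee_pos: [0.486, 0.0976, 0.2316]
ee_rot: [-0.0, 0.763, 0.646, 0.0]
force: [-0.1, 0.9, 0.5]
gripper_width: 0.0426
tool cm [-7.99  7.35 11.16] turn -0.16 | pos [0.486  0.0976 0.2316] yaw_y -9.46 F [-0.1  0.9  0.5] w 0.0426 t 1.3 toolx [0.164 0.986 0.001]
```

```bash
python3 -m crank '[[[-8,7.35,0,-0.2],[-8,7.35,0,-0.2],[-8,7.35,0,-0.2],[-8,7.35,5,-0.2],[-8,7.35,10,-0.2],[-8,7.35,10,-0.2],[-8,7.35,10,-0.2],[-8,7.35,10,-0.2]]]' 0.5 40
python3 rel.py 0.5455 0.0067 0.059 -9.3
python3 - <<'E'
from h import *
snap('top','t3',(230,170,310,230),8)
E
```

```text
t: 1.97
ee_pos: [0.5444, 0.0085, 0.1308]
ee_rot: [-0.0, 0.761, 0.649, -0.001]
force: [-0.4, 1.6, 0.3]
gripper_width: 0.0429
tool cm [-0.15  0.15  7.18] turn 0.22 | pos [0.5444 0.0085 0.1308] yaw_y -9.08 F [-0.4  1.6  0.3] w 0.0429 t 1.97 toolx [ 0.158  0.987 -0.001]
```

View pics/t3.png

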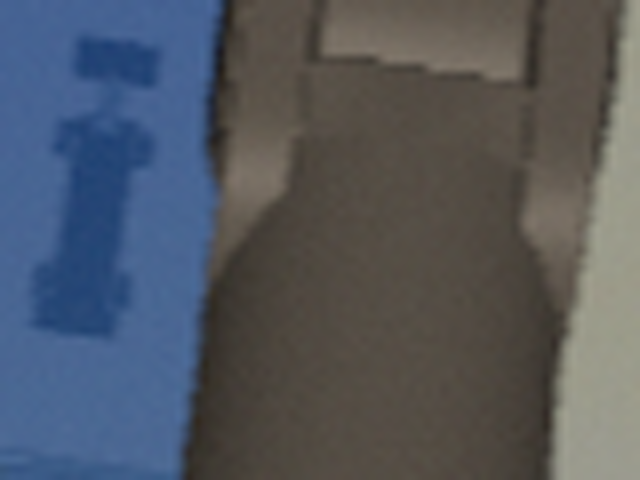

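The gripper hides the tab in the top view, so this picture only shows the hand beside the lid edge. I'll go down on geometry and pinch.

```bash
python3 -m crank '[[[-0.15,0.1,2.5,0.2],[-0.15,0.1,5,0.2],[-0.15,0.1,6.5,0.2],[-0.15,0.1,7.2,0.2],[-0.15,0.1,7.4,0.2],[-0.15,0.1,7.4,0.2]]]' 0.5 40
python3 rel.py 0.5455 0.0067 0.057 -9.3
python3 -m crank '[[[0,0,0,0],[0,0,0,0],[0,0,0,0],[0,0,0,0],[0,0,0,0],[0,0,0,0]]]' 0 30
python3 rel.py 0.5455 0.0067 0.057 -9.3
```

```text
t: 2.52
ee_pos: [0.5471, 0.0068, 0.0587]
ee_rot: [0.001, 0.762, 0.648, 0.001]
force: [-0.4, -1.0, 1.0]
gripper_width: 0.0423
tool cm [-0.04 -0.15  0.17] turn 0.04 | pos [0.5471 0.0068 0.0587] yaw_y -9.26 F [-0.4 -1.   1. ] w 0.0423 t 2.52 toolx [0.161 0.987 0.001]
t: 3.02
ee_pos: [0.5428, 0.0075, 0.0585]
ee_rot: [-0.003, 0.762, 0.648, -0.001]
force: [-7.6, 0.7, 7.4]
gripper_width: 0.0169
tool cm [-0.04  0.28  0.15] turn 0.01 | pos [0.5428 0.0075 0.0585] yaw_y -9.29 F [-7.6  0.7  7.4] w 0.0169 t 3.02 toolx [0.161 0.987 0.001]
```

```bash
python3 -m crank '[[[0,-0.4,0,0],[0.02,-0.4,-1,0],[0.1,-0.4,-2.1,0],[0.23,-0.4,-3.1,0],[0.41,-0.4,-4.1,0],[0.64,-0.4,-5.1,0],[0.92,-0.4,-6.1,0],[0.92,-0.4,-6.1,0]]]' 0 30
python3 rel.py 0.5455 0.0067 0.057 -9.3
python3 - <<'E'
from h import *
snap('scene','s2',(200,130,360,250),5)
E
```

```text
t: 3.68
ee_pos: [0.5445, 0.018, 0.1207]
ee_rot: [0.0, 0.761, 0.648, 0.002]
force: [3.2, 2.0, -3.7]
gripper_width: 0.0168
tool cm [-1.11  0.26  6.37] turn 0.12 | pos [0.5445 0.018  0.1207] yaw_y -9.18 F [ 3.2  2.  -3.7] w 0.0168 t 3.68 toolx [0.16  0.987 0.002]
```

View pics/s2.png

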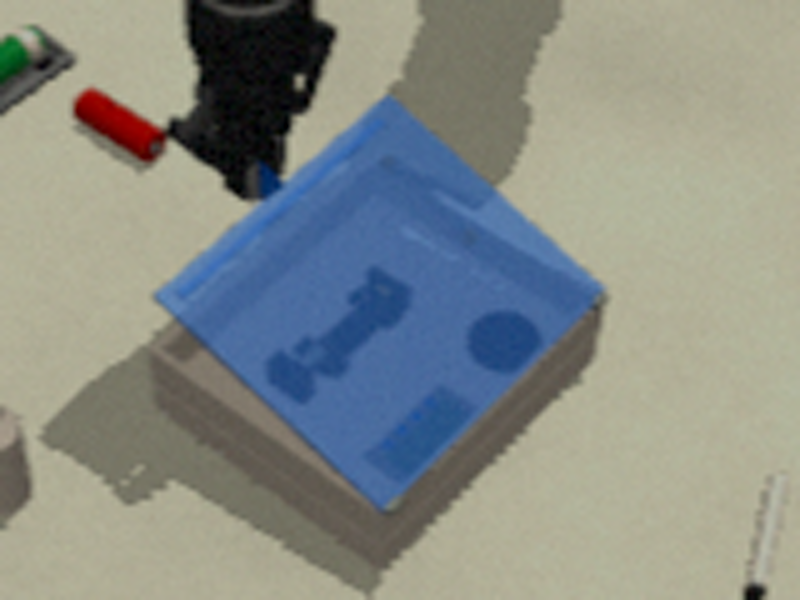

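The scene picture shows the lid partly raised (about 0.3 rad), with the tab held in the fingers at (268,180). I'll carry on round the arc.

```bash
python3 -m crank '[[[0.3,0,-0.95,0],[0.7,0,-1.9,0],[1.6,0,-3.8,0],[2.7,0,-5.5,0],[3.9,0,-7.2,0],[5.3,0,-8.7,0],[6.9,0,-10,0],[8.55,0,-11.25,0],[10.35,0,-12.25,0],[12.2,0,-13.1,0],[12.2,0,-13.1,0]]]' 0 30
python3 rel.py 0.5455 0.0067 0.057 -9.3
```

```text
t: 4.65
ee_pos: [0.565, 0.1382, 0.2513]
ee_rot: [0.002, 0.761, 0.649, 0.001]
force: [3.8, -0.8, 0.1]
gripper_width: 0.017
tool cm [-13.27   0.05  19.45] turn 0.2 | pos [0.565  0.1382 0.2513] yaw_y -9.1 F [ 3.8 -0.8  0.1] w 0.017 t 4.65 toolx [ 0.158  0.987 -0.001]
```

```bash
python3 -m crank '[[[1,0,-0.35,0],[1.95,0,-0.65,0],[3,0,-0.9,0],[4,0,-1.1,0],[4.5,0,-1.2,0],[5,0,-1.25,0],[5.3,0,-1.25,0],[5.5,0,-1.25,0],[5.5,0,-1.25,0],[5.5,0,-1.25,0],[5.5,0,-1.25,0]]]' 0 30
python3 rel.py 0.5455 0.0067 0.057 -9.3
python3 - <<'E'
from h import *
snap('scene','s3',(200,40,360,260),3.6)
E
```

```text
t: 5.57
ee_pos: [0.5736, 0.1886, 0.2636]
ee_rot: [0.002, 0.763, 0.646, 0.001]
force: [4.0, -2.4, 5.2]
gripper_width: 0.0169
tool cm [-18.38   0.11  20.69] turn -0.15 | pos [0.5736 0.1886 0.2636] yaw_y -9.45 F [ 4.  -2.4  5.2] w 0.0169 t 5.57 toolx [ 0.164  0.986 -0.002]
```

View pics/s3.png

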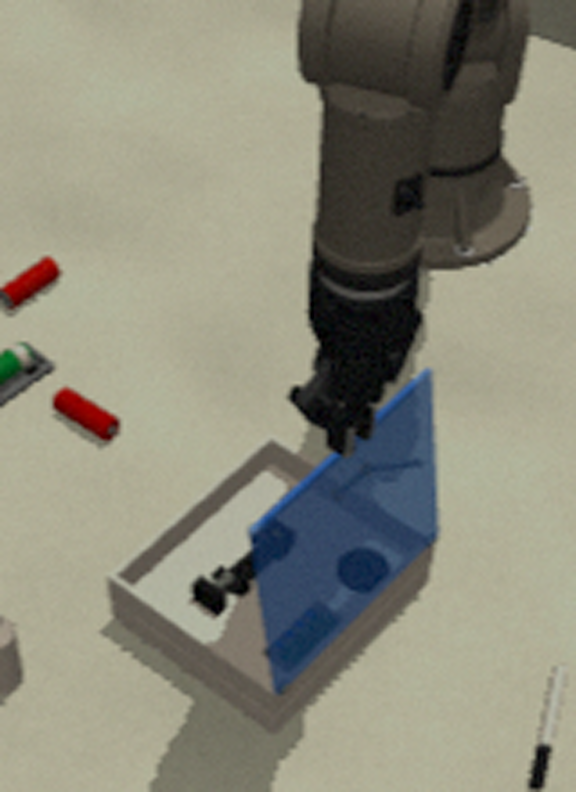

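The lid stands nearly upright and the stay (pixel ~(380,470), seen through the lid) looks almost straight. I'll push a little further against the stop and hold, so the elbow snaps over.

```bash
python3 -m crank '[[[0.2,0,0,0],[0.4,0,0,0],[0.6,0,0,0],[0.8,0,0,0],[0.8,0,0,0],[0.8,0,0,0],[0.8,0,0,0],[0.8,0,0,0]]]' 0 30
python3 rel.py 0.5455 0.0067 0.057 -9.3
```

```text
t: 6.28
ee_pos: [0.5748, 0.195, 0.2642]
ee_rot: [0.003, 0.763, 0.646, 0.0]
force: [2.9, -4.8, 9.2]
gripper_width: 0.0172
tool cm [-18.99   0.13  20.78] turn -0.22 | pos [0.5748 0.195  0.2642] yaw_y -9.52 F [ 2.9 -4.8  9.2] w 0.0172 t 6.28 toolx [ 0.165  0.986 -0.003]
```

```bash
python3 -m crank '[[[-0.3,0,0,0],[-0.6,0,0,0],[-0.9,0,0,0],[-1.2,0,0,0],[-1.2,0,0,0],[-1.2,0,0,0]]]' 0 30
python3 rel.py 0.5455 0.0067 0.057 -9.3
python3 - <<'E'
from h import *
snap('scene','s4',(240,120,340,240),5)
E
```

```text
t: 6.78
ee_pos: [0.5744, 0.1931, 0.2642]
ee_rot: [-0.0, 0.761, 0.649, 0.007]
force: [8.2, 7.6, 4.1]
gripper_width: 0.0172
tool cm [-19.09  -0.11  20.51] turn 0.27 | pos [0.5744 0.1931 0.2642] yaw_y -9.03 F [8.2 7.6 4.1] w 0.0172 t 6.78 toolx [0.157 0.988 0.011]
```

View pics/s4.png

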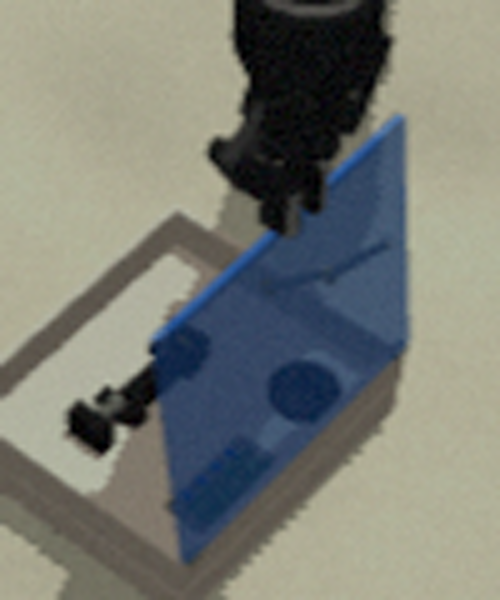

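Pulling back 12 mm moved the hand only 2 mm and the force reversed to +7.6 N. The stay shows as a straight line (270,285)-(390,243), so it is locked. Now I relieve the load, release and rise.

```bash
python3 -m crank '[[[0.5,0,0,0],[0.8,0,0,0],[0.8,0,0,0]]]' 0 20
python3 -m crank '[[[0,0,0,0],[0,0,0,0],[0,0,0,0],[0,0,-1,0],[0,0,-3,0],[0,0,-6,0],[0,0,-9,0],[0,0,-9,0],[0,0,-9,0]]]' 0.45 20
python3 rel.py 0.471 -0.2505 0.12 78
python3 - <<'E'
from h import *
snap('scene','s5',(240,90,340,240),4)
E
```

```text
t: 7.08
ee_pos: [0.5746, 0.1942, 0.2641]
ee_rot: [0.002, 0.762, 0.647, 0.002]
force: [5.7, -0.5, 6.7]
gripper_width: 0.017
t: 7.83
ee_pos: [0.5731, 0.1951, 0.3543]
ee_rot: [0.001, 0.762, 0.648, 0.002]
force: [0.8, -0.3, -0.1]
gripper_width: 0.0381
tool cm [-45.67  -2.96  23.33] turn -87.29 | pos [0.5731 0.1951 0.3543] yaw_y -9.29 F [ 0.8 -0.3 -0.1] w 0.0381 t 7.83 toolx [0.161 0.987 0.002]
```

View pics/s5.png

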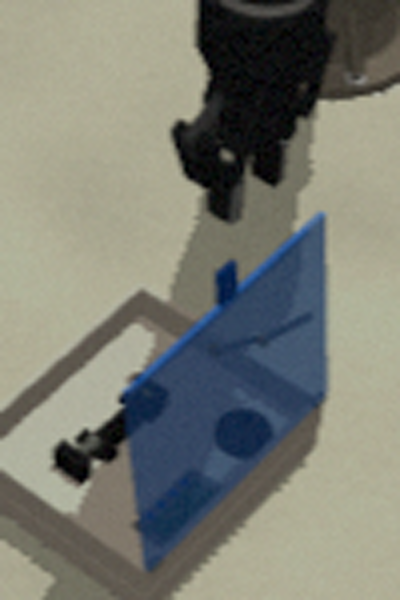

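The lid stands unaided, clear of the fingers, with its tab at (228,285). Next I move over the cell, and cross-check the positions with the scene camera in code.

```bash
python3 -m crank '[[[-23,-1.5,0,-45],[-46,-3,0,-87.3],[-46,-3,0,-87.3],[-46,-3,0,-87.3],[-46,-3,0,-87.3],[-46,-3,0,-87.3],[-46,-3,0,-87.3],[-46,-3,5,-87.3],[-46,-3,10,-87.3],[-46,-3,15,-87.3],[-46,-3,18,-87.3],[-46,-3,20,-87.3]]]' 0.55 40
python3 rel.py 0.464 -0.2485 0.08 78
python3 - <<'E'
from h import *
im=cv2.imread('pics/raw_s1.png'); h=cv2.cvtColor(im,cv2.COLOR_BGR2HSV)
m=((h[:,:,0]>95)&(h[:,:,0]<130)&(h[:,:,1]>90)).astype(np.uint8); m[:,:225]=0;m[:,325:]=0;m[:150]=0;m[240:]=0
ct=max(cv2.findContours(m,0,1)[0],key=cv2.contourArea); P=cv2.approxPolyDP(ct,2.5,True)[:,0]
for p in P: print(p, plane('scene',*p,.070)[:2].round(4))
m=((h[:,:,0]>45)&(h[:,:,0]<85)&(h[:,:,1]>90)).astype(np.uint8); m[:,:185]=0;m[:,220:]=0;m[:130]=0;m[155:]=0
ys,xs=np.nonzero(m); print('green',len(xs),xs.mean(),ys.mean(),plane('scene',xs.mean(),ys.mean(),.026))
# predicted lid corners in scene for case (0.5637,.1182) yaw -9.3
a=np.radians(-9.3);X=np.array([np.cos(a),np.sin(a)]);Y=np.array([-X[1],X[0]])
for sx in(-1,1):
  for sy in(-1,1): 
    w=np.array([.5637,.1182])+X*.11*sx+Y*.095*sy; print('pred',sx,sy,w.round(4),np.round(proj('scene',[*w,.07]),1),np.round(proj('top',[*w,.07]),1))
# green part top-camera: body x from cell centre: green from band..flat
E
```

```text
t: 8.88
ee_pos: [0.4759, -0.2178, 0.2191]
ee_rot: [-0.0, 0.142, 0.99, 0.0]
force: [0.3, 0.3, -0.4]
gripper_width: 0.0468
tool cm [ 0.27 -3.27 13.91] turn -4.34 | pos [ 0.4759 -0.2178  0.2191] yaw_y 73.66 F [ 0.3  0.3 -0.4] w 0.0468 t 8.88 toolx [-0.96   0.281  0.001]
[274 160] [0.4424 0.0422]
[256 176] [0.5324 0.0276]
[247 173] [ 0.5366 -0.0042]
[245 175] [ 0.5471 -0.0051]
[251 180] [0.555  0.0227]
[231 199] [0.6519 0.0103]
[276 231] [0.6826 0.1893]
[319 187] [0.469  0.2221]
green 98 198.40816326530611 143.22448979591837 [ 0.47581193 -0.24939402  0.026     ]
pred -1 -1 [0.4398 0.0422] [274.4 159.5] [259.5 237.1]
pred -1 1 [0.4705 0.2297] [321.  188.3] [192.5 227.2]
pred 1 -1 [0.6569 0.0067] [229.1 199.6] [270.6 160.7]
pred 1 1 [0.6876 0.1942] [276.6 232.9] [205.  151.1]
```

```bash
python3 -m crank '[[[0.2,-3.2,4,-4.3],[0.2,-3.2,8,-4.3],[0.2,-3.2,12,-4.3],[0.2,-3.2,13,-4.3],[0.2,-3.2,13,-4.3],[0.2,-3.2,13,-4.3],[0.2,-3.2,13,-4.3]]]' 0.55 40
python3 rel.py 0.465 -0.2485 0.012 78
python3 - <<'E'
from h import *
snap('scene','s6',(160,90,260,165),8)
E
```

```text
t: 9.47
ee_pos: [0.4674, -0.2464, 0.0919]
ee_rot: [0.001, 0.107, 0.994, -0.0]
force: [0.4, 0.1, 0.7]
gripper_width: 0.0467
tool cm [ 0.2  -0.25  7.99] turn -0.24 | pos [ 0.4674 -0.2464  0.0919] yaw_y 77.76 F [0.4 0.1 0.7] w 0.0467 t 9.47 toolx [-0.977  0.212 -0.002]
```

View pics/s6.png

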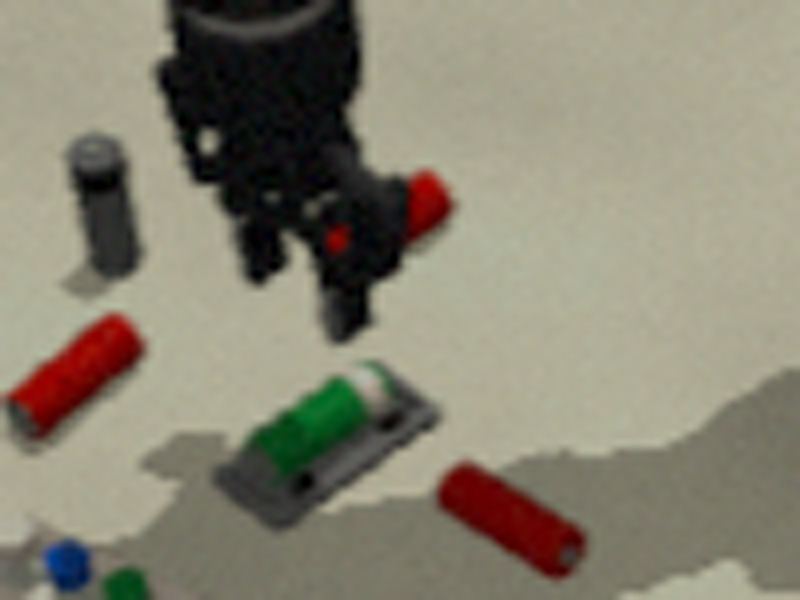

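The hand is over the cradle with its fingers either side of the cell, nub band at (372,390), and nothing is in the way. Going down and gripping.

```bash
python3 -m crank '[[[0.15,-0.2,3,-0.2],[0.15,-0.2,5.5,-0.2],[0.15,-0.2,7,-0.2],[0.15,-0.2,7.8,-0.2],[0.15,-0.2,8.2,-0.2],[0.15,-0.2,8.2,-0.2],[0.15,-0.2,8.2,-0.2]]]' 0.55 40
python3 rel.py 0.465 -0.2485 0.009 78
python3 -m crank '[[[0,0,0,0],[0,0,0,0],[0,0,0,0],[0,0,0,0],[0,0,0,0],[0,0,0,0]]]' 0 40
python3 rel.py 0.465 -0.2485 0.009 78
```

```text
t: 10.1
ee_pos: [0.4659, -0.2484, 0.0102]
ee_rot: [0.001, 0.105, 0.994, -0.0]
force: [-0.5, -0.1, -0.1]
gripper_width: 0.0472
tool cm [ 0.09 -0.03  0.12] turn -0.05 | pos [ 0.4659 -0.2484  0.0102] yaw_y 77.95 F [-0.5 -0.1 -0.1] w 0.0472 t 10.1 toolx [-0.978  0.209 -0.003]
t: 10.6
ee_pos: [0.4657, -0.2484, 0.0103]
ee_rot: [0.001, 0.105, 0.994, -0.0]
force: [0.2, -0.3, 6.5]
gripper_width: 0.0248
tool cm [ 0.07 -0.02  0.13] turn -0.07 | pos [ 0.4657 -0.2484  0.0103] yaw_y 77.93 F [ 0.2 -0.3  6.5] w 0.0248 t 10.6 toolx [-0.978  0.209 -0.003]
```

```bash
python3 -m crank '[[[0,0,-0.5,0],[0,0,-1.5,0],[0,0,-4,0],[0,0,-7.5,0],[0,0,-11,0],[0,0,-14.5,0],[0,0,-14.5,0],[0,0,-14.5,0]]]' 0 40
python3 rel.py 0.558 0.0933 0.16 80.7
python3 - <<'E'
from h import *
im=imaging.capture('top'); a=cv2.resize(im[140:250,210:285],None,fx=5.4,fy=5.4,interpolation=cv2.INTER_CUBIC)
b=imaging.capture('scene'); b=cv2.resize(b[80:146,170:215],None,fx=9,fy=9,interpolation=cv2.INTER_CUBIC)
cv2.imwrite('pics/c7.png',np.hstack([a[:594],b[:594]])[:,:,::-1]); print(a.shape,b.shape)
E
```

```text
t: 11.27
ee_pos: [0.4661, -0.2488, 0.1569]
ee_rot: [0.003, 0.105, 0.994, -0.001]
force: [-1.0, 0.1, -1.9]
gripper_width: 0.025
tool cm [-1.83 35.38 -0.33] turn -2.78 | pos [ 0.4661 -0.2488  0.1569] yaw_y 77.92 F [-1.   0.1 -1.9] w 0.025 t 11.27 toolx [-0.978  0.209 -0.006]
(594, 405, 3) (594, 405, 3)
```

View pics/c7.png

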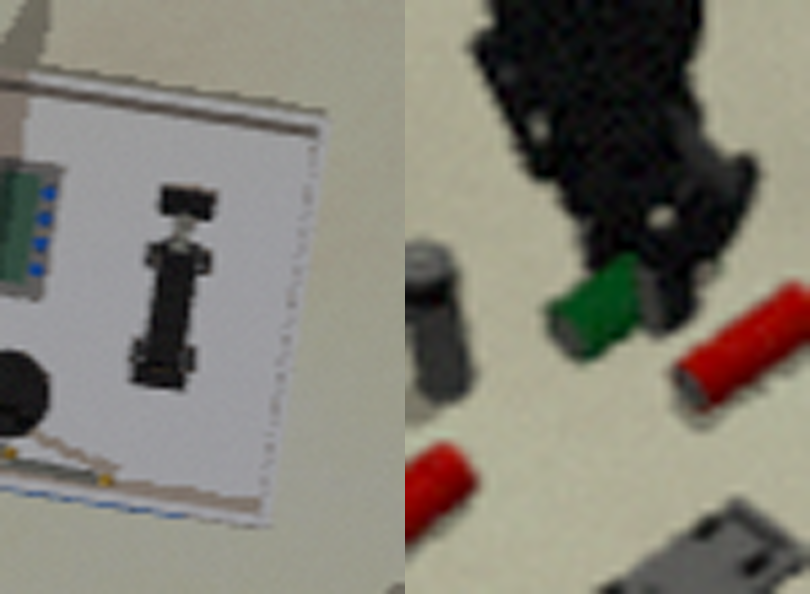

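Left: the bay, with the spring housing's near edge around (186,217), the fixed contact's outer edge around (159,387), and the case's right rim corners at (325,118) and (267,523). Right: the cell hangs level in the fingers, its flat face at about (568,335).

```bash
python3 - <<'E'
from h import *
f=lambda u,v,z: plane('top',u/5.4+210-.5,v/5.4+140-.5,z)[:2]
h=f(186,217,.052); hc=f(189,203,.052); b=f(159,387,.048)
print('housing face',h,'block outer',b,'dist mm (94)',np.linalg.norm(h-b)*1e3)
X=(h-b)/np.linalg.norm(h-b); print('yaw',np.degrees(np.arctan2(X[1],X[0])))
a=np.radians(-9.3);X=np.array([np.cos(a),np.sin(a)]);Y=np.array([-X[1],X[0]])
print('bay',(h-.050*X+b+.044*X)/2)
g=[f(*p,.036) for p in((150,258),(210,264),(132,365),(195,372))]
r1=f(325,118,.064); r2=f(267,523,.064); print('rim',r1,r2,np.linalg.norm(r1-r2)*1e3,np.degrees(np.arctan2(*(r1-r2)[::-1])),'bay from rim',(r1+r2)/2+Y*.070)
# cell flat face in scene
c=imaging.calibration('scene'); R=np.array(c['R']); o=-R.T@np.array(c['t'])
p=(568-405)/9+170-.5,335/9+80-.5; q=plane('scene',*p,.1569+.0107)
a=np.radians(-12);Xc=np.array([np.cos(a),np.sin(a)]); s=readout.state()
d=q[:2]-s['ee_pos'][:2]; print('flat at',q, 'along',d@Xc,'across',d@np.array([-Xc[1],Xc[0]]))
E
```

```text
housing face [0.60569346 0.08394895] block outer [0.51513345 0.09957636] dist mm (94) 91.89848636108434
yaw -9.79077646695619
bay [0.55745289 0.09224747]
rim [0.65616115 0.00902378] [0.44197426 0.04370206] 216.97604539621295 -9.196762965538625 bay from rim [0.56037997 0.09544282]
flat at [ 0.4997734  -0.25614364  0.1676    ] along 0.03694160952214483 across -0.0012781457588527034
```

```bash
python3 rel.py 0.5452 0.0956 0.12 80.7; python3 -m crank '[[[-0.5,8,-3,-2.8],[-0.5,16,-3,-2.8],[-0.5,24,-3,-2.8],[-0.5,35,-3,-2.8],[-0.5,35.3,-3,-2.8],[-0.5,35.3,-3,-2.8],[-0.5,35.3,-3,-2.8],[-0.5,35.3,-3,-2.8],[-0.5,35.3,-3,-2.8],[-0.5,35.3,-3,-2.8],[-0.5,35.3,-3,-2.8]]]' 0 40
python3 rel.py 0.5452 0.0956 0.07 80.7
```

```text
tool cm [-0.79 35.22  3.37] turn -2.77 | pos [ 0.4639 -0.2472  0.1534] yaw_y 77.93 F [-0.3  0.3 -0.7] w 0.0243 t 11.37 toolx [-0.978  0.209  0.001]
t: 12.28
ee_pos: [0.5418, 0.0985, 0.1816]
ee_rot: [-0.002, 0.078, 0.997, -0.001]
force: [-0.2, -1.5, 0.2]
gripper_width: 0.0247
tool cm [-0.43 -0.21 11.16] turn 0.3 | pos [0.5418 0.0985 0.1816] yaw_y 81.0 F [-0.2 -1.5  0.2] w 0.0247 t 12.28 toolx [-0.988  0.156  0.004]
```

```bash
python3 -m crank '[[[-0.4,-0.2,3,0.3],[-0.4,-0.2,6,0.3],[-0.4,-0.2,9,0.3],[-0.4,-0.2,11,0.3],[-0.4,-0.2,12,0.3],[-0.4,-0.2,12.3,0.3],[-0.4,-0.2,12.3,0.3],[-0.4,-0.2,12.3,0.3]]]' 0 40
python3 rel.py 0.5452 0.0956 0.0503 80.7
```

```text
t: 12.95
ee_pos: [0.548, 0.0931, 0.062]
ee_rot: [0.001, 0.084, 0.996, 0.0]
force: [0.5, 0.0, -0.6]
gripper_width: 0.0241
tool cm [0.32 0.2  1.17] turn -0.33 | pos [0.548  0.0931 0.062 ] yaw_y 80.37 F [ 0.5  0.  -0.6] w 0.0241 t 12.95 toolx [-0.986  0.167 -0.002]
```

```bash
python3 -m crank '[[[0.3,0.2,0,0],[0.3,0.2,0.4,0],[0.3,0.2,0.8,0],[0.3,0.2,1.2,0],[0.3,0.2,1.2,0],[0.3,0.2,1.2,0]]]' 0 40
python3 rel.py 0.5452 0.0956 0.0503 80.7
python3 -m crank '[[[0,0,0.2,0],[0,0,0.4,0],[0,0,0.6,0],[0,0,0.6,0],[0,0,0.6,0]]]' 0 40
python3 rel.py 0.5452 0.0956 0.0443 80.7
```

```text
t: 13.45
ee_pos: [0.5449, 0.0966, 0.0498]
ee_rot: [0.001, 0.083, 0.997, 0.0]
force: [-1.0, 0.2, 5.5]
gripper_width: 0.0244
tool cm [-0.04 -0.09 -0.05] turn -0.26 | pos [0.5449 0.0966 0.0498] yaw_y 80.44 F [-1.   0.2  5.5] w 0.0244 t 13.45 toolx [-0.986  0.166 -0.001]
t: 13.87
ee_pos: [0.5473, 0.0964, 0.0458]
ee_rot: [0.003, 0.083, 0.997, 0.001]
force: [-0.3, -0.6, 11.4]
gripper_width: 0.0244
tool cm [ 0.19 -0.11  0.15] turn -0.28 | pos [0.5473 0.0964 0.0458] yaw_y 80.42 F [-0.3 -0.6 11.4] w 0.0244 t 13.87 toolx [-0.986  0.166 -0.006]
```

```bash
python3 -m crank '[[[0,0,0.2,0],[0,0,0.4,0],[0,0,0.4,0],[0,0,0.4,0]]]' 0 40
python3 rel.py 0.5452 0.0956 0.0443 80.7
python3 - <<'E'
from h import *
snap('scene','s8',(225,110,325,200),7)
E
```

```text
t: 14.2
ee_pos: [0.5488, 0.0961, 0.0424]
ee_rot: [0.005, 0.084, 0.996, 0.001]
force: [1.3, -0.4, 12.0]
gripper_width: 0.0246
tool cm [ 0.35 -0.11 -0.19] turn -0.29 | pos [0.5488 0.0961 0.0424] yaw_y 80.41 F [ 1.3 -0.4 12. ] w 0.0246 t 14.2 toolx [-0.986  0.167 -0.009]
```

View pics/s8.png

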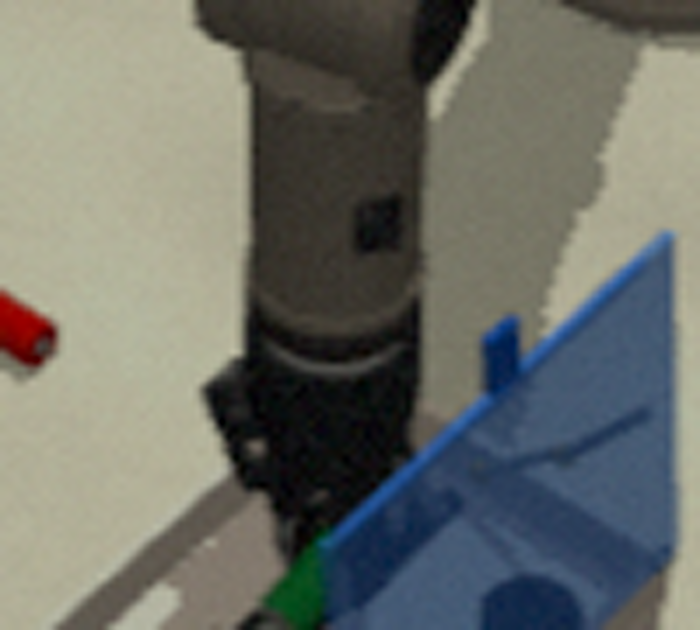

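The lid is still locked up, with the stay straight at (560,455). The cell shows green at (300,590), but the crop cuts off its flat end. I'll check the tilt numerically from the raw image.

```bash
cat > tilt.py <<'E'
# fit cell tilt: match rendered body outline to green mask in scene image
from h import *
import sys
def green(im):
    h=cv2.cvtColor(im,cv2.COLOR_RGB2HSV); m=((h[:,:,0]>50)&(h[:,:,0]<85)&(h[:,:,1]>120)&(h[:,:,2]>25)).astype(np.uint8)
    m[:, :225]=0;m[:,300:]=0;m[:160]=0;m[235:]=0; return m
im=imaging.capture('scene') if len(sys.argv)<2 else cv2.imread(sys.argv[1])[:,:,::-1].copy()
m=green(im); ys,xs=np.nonzero(m); print('green n',len(xs),'x',xs.min(),xs.max(),'y',ys.min(),ys.max(),'mean',xs.mean().round(1),ys.mean().round(1))
for y in range(ys.min(),ys.max()+1): r=np.nonzero(m[y])[0]; print(y,r.min() if len(r) else '-',r.max() if len(r) else '-',end='; ')
print()
s=readout.state(); p=s['ee_pos']; a=np.radians(-9.3); X=np.array([np.cos(a),np.sin(a),0]);Y=np.array([-X[1],X[0],0]);Z=np.array([0,0,1.])
for name,th,dz in(('level',0,.061-p[2]),('level10.7',0,.0107),('8deg',8,.0107),('14deg',14,.0107)):
    t=np.radians(th); d=X*np.cos(t)-Z*np.sin(t); n=X*np.sin(t)+Z*np.cos(t); c=p+Z*dz+d*.038
    print(name,'flat c',np.round(proj('scene',c),1),'top',np.round(proj('scene',c+n*.013),1),'bot',np.round(proj('scene',c-n*.013),1),'right(-y)',np.round(proj('scene',c-Y*.013),1),'left',np.round(proj('scene',c+Y*.013),1))
E
python3 tilt.py pics/raw_s8.png
```

```text
green n 67 x 263 271 y 185 200 mean 267.6 193.7
185 271 271; 186 270 271; 187 269 269; 188 268 269; 189 267 269; 190 267 270; 191 266 270; 192 266 270; 193 265 270; 194 264 270; 195 263 270; 196 263 270; 197 265 270; 198 266 270; 199 267 269; 200 268 268; 
level flat c [264.  196.9] top [264.  194.3] bot [264.  199.4] right(-y) [260.8 194.8] left [267.1 199. ]
level10.7 flat c [264.  198.4] top [264.  195.9] bot [264.  200.9] right(-y) [260.8 196.3] left [267.1 200.6]
8deg flat c [264.1 199.4] top [263.7 197.2] bot [264.4 201.5] right(-y) [260.9 197.3] left [267.2 201.5]
14deg flat c [264.2 200. ] top [263.6 198.2] bot [264.9 201.8] right(-y) [261.1 197.9] left [267.4 202.1]
```

The picture puts the flat end lower than a level cell would sit. The steady 12 N while descending (far below grip slip) also points to the cell turning in the pads. I'll lift slightly and push towards the spring.

```bash
python3 -m crank '[[[0,-0.1,-0.3,0],[0,-0.1,-0.4,0],[0,-0.1,-0.4,0],[0,-0.1,-0.4,0]]]' 0 50
python3 rel.py 0.5605 0.0931 0.0443 80.7
python3 tilt.py
python3 -m crank '[[[-0.2,-0.1,0,0],[-0.4,-0.1,0,0],[-0.6,-0.1,0,0],[-0.6,-0.1,0,0],[-0.6,-0.1,0,0]]]' 0 50
python3 rel.py 0.5605 0.0931 0.0443 80.7
```

```text
t: 14.58
ee_pos: [0.5459, 0.0951, 0.0437]
ee_rot: [0.002, 0.083, 0.997, 0.0]
force: [3.0, -0.5, 4.9]
gripper_width: 0.0243
tool cm [-1.48  0.04 -0.05] turn -0.28 | pos [0.5459 0.0951 0.0437] yaw_y 80.42 F [ 3.  -0.5  4.9] w 0.0243 t 14.58 toolx [-0.986  0.166 -0.004]
green n 70 x 263 272 y 184 200 mean 267.7 192.7
184 271 272; 185 270 271; 186 269 271; 187 268 269; 188 268 269; 189 267 269; 190 266 270; 191 266 270; 192 265 270; 193 264 270; 194 263 270; 195 263 270; 196 265 270; 197 266 270; 198 267 269; 199 268 268; 200 267 268; 
level flat c [264.2 196.1] top [264.2 193.6] bot [264.2 198.7] right(-y) [261. 194.] left [267.3 198.3]
level10.7 flat c [264.2 197.4] top [264.2 194.9] bot [264.2 199.9] right(-y) [261.  195.3] left [267.3 199.5]
8deg flat c [264.3 198.4] top [263.9 196.2] bot [264.6 200.5] right(-y) [261.1 196.3] left [267.4 200.5]
14deg flat c [264.4 199. ] top [263.8 197.1] bot [265.1 200.8] right(-y) [261.3 196.9] left [267.6 201.1]
t: 15.05
ee_pos: [0.548, 0.0944, 0.0427]
ee_rot: [-0.002, 0.083, 0.997, 0.0]
force: [-1.4, 1.1, 6.3]
gripper_width: 0.0246
tool cm [-1.26  0.08 -0.16] turn -0.23 | pos [0.548  0.0944 0.0427] yaw_y 80.47 F [-1.4  1.1  6.3] w 0.0246 t 15.05 toolx [-0.986  0.166  0.004]
```

```bash
python3 -m crank '[[[-0.2,-0.1,-0.2,0],[-0.4,-0.1,-0.2,0],[-0.6,-0.1,-0.2,0],[-0.8,-0.1,-0.2,0],[-0.8,-0.1,-0.2,0],[-0.8,-0.1,-0.2,0]]]' 0 50
python3 rel.py 0.5605 0.0931 0.0443 80.7
python3 -m crank '[[[-0.2,0,0,0],[-0.4,0,0,0],[-0.6,0,0,0],[-0.6,0,0,0],[-0.6,0,0,0]]]' 0 50
python3 rel.py 0.5605 0.0931 0.0443 80.7
```

```text
t: 15.55
ee_pos: [0.5558, 0.0909, 0.0438]
ee_rot: [-0.002, 0.083, 0.997, -0.0]
force: [-3.4, 0.3, -0.1]
gripper_width: 0.0243
tool cm [-0.43  0.29 -0.05] turn -0.26 | pos [0.5558 0.0909 0.0438] yaw_y 80.44 F [-3.4  0.3 -0.1] w 0.0243 t 15.55 toolx [-0.986  0.166  0.004]
t: 15.97
ee_pos: [0.5611, 0.0901, 0.0439]
ee_rot: [-0.003, 0.083, 0.997, -0.0]
force: [-6.7, -0.0, 0.6]
gripper_width: 0.0244
tool cm [ 0.11  0.29 -0.04] turn -0.26 | pos [0.5611 0.0901 0.0439] yaw_y 80.44 F [-6.7 -0.   0.6] w 0.0244 t 15.97 toolx [-0.986  0.166  0.006]
```

```bash
python3 -m crank '[[[0,0.15,0,0],[0,0.25,0.1,0],[0,0.25,0.2,0],[0,0.25,0.2,0],[0,0.25,0.2,0]]]' 0 50
python3 rel.py 0.5605 0.0931 0.0443 80.7; python3 tilt.py
python3 -m crank '[[[0,0,0.1,0],[0,0,0.2,0],[0,0,0.3,0],[0,0,0.3,0],[0,0,0.3,0]]]' 0 50
python3 rel.py 0.5605 0.0931 0.0323 80.7
```

```text
t: 16.38
ee_pos: [0.5618, 0.0913, 0.0424]
ee_rot: [-0.002, 0.084, 0.996, -0.001]
force: [-7.3, -0.8, 2.2]
gripper_width: 0.0244
tool cm [ 0.16  0.15 -0.18] turn -0.32 | pos [0.5618 0.0913 0.0424] yaw_y 80.38 F [-7.3 -0.8  2.2] w 0.0244 t 16.38 toolx [-0.986  0.167  0.005]
green n 90 x 259 269 y 188 203 mean 265.1 195.2
188 267 269; 189 266 269; 190 265 269; 191 264 269; 192 264 269; 193 263 268; 194 262 268; 195 262 268; 196 261 268; 197 260 268; 198 259 268; 199 261 268; 200 262 266; 201 264 266; 202 264 265; 203 264 264; 
level flat c [260.5 199.1] top [260.4 196.5] bot [260.5 201.6] right(-y) [257.3 197. ] left [263.7 201.2]
level10.7 flat c [260.5 200.6] top [260.5 198.1] bot [260.5 203.1] right(-y) [257.4 198.5] left [263.7 202.8]
8deg flat c [260.6 201.6] top [260.2 199.4] bot [261.  203.7] right(-y) [257.5 199.5] left [263.7 203.7]
14deg flat c [260.8 202.2] top [260.1 200.3] bot [261.4 204. ] right(-y) [257.6 200.1] left [263.9 204.3]
t: 16.85
ee_pos: [0.5624, 0.092, 0.0401]
ee_rot: [-0.002, 0.084, 0.997, -0.0]
force: [-7.2, -0.2, 5.5]
gripper_width: 0.0245
tool cm [0.2  0.08 0.78] turn -0.29 | pos [0.5624 0.092  0.0401] yaw_y 80.41 F [-7.2 -0.2  5.5] w 0.0245 t 16.85 toolx [-0.986  0.167  0.003]
```

The 5.5 N upward force at TCP z 0.040 means the flat end is already on the floor while the grip is still 8 mm high, so the cell is tilted about 12-15°. About 7.2 N on the spring is about 10 mm of travel. Now I tip it down.

```bash
python3 -m crank '[[[0.05,0.1,0.15,0],[0.1,0.1,0.3,0],[0.1,0.1,0.45,0],[0.1,0.1,0.6,0],[0.1,0.1,0.7,0],[0.1,0.1,0.8,0],[0.1,0.1,0.8,0],[0.1,0.1,0.8,0]]]' 0 50
python3 rel.py 0.5605 0.0931 0.0323 80.7; python3 tilt.py | head -1
```

```text
t: 17.52
ee_pos: [0.5613, 0.0935, 0.0337]
ee_rot: [-0.002, 0.083, 0.997, 0.0]
force: [-11.5, 0.7, 15.3]
gripper_width: 0.0245
tool cm [ 0.07 -0.06  0.14] turn -0.28 | pos [0.5613 0.0935 0.0337] yaw_y 80.42 F [-11.5   0.7  15.3] w 0.0245 t 17.52 toolx [-0.986  0.166  0.004]
green n 82 x 260 270 y 190 203 mean 265.8 196.5
```

```bash
python3 -m crank '[[[0.15,0,0.1,0],[0.3,0,0.3,0],[0.3,0,0.5,0],[0.3,0,0.5,0],[0.3,0,0.5,0]]]' 0 50
python3 rel.py 0.5605 0.0931 0.0323 80.7
```

```text
t: 17.98
ee_pos: [0.5602, 0.0937, 0.0302]
ee_rot: [-0.0, 0.084, 0.996, 0.0]
force: [-11.5, -0.5, 19.3]
gripper_width: 0.0244
tool cm [-0.04 -0.05 -0.21] turn -0.29 | pos [0.5602 0.0937 0.0302] yaw_y 80.41 F [-11.5  -0.5  19.3] w 0.0244 t 17.98 toolx [-0.986  0.167  0.   ]
```

```bash
python3 -m crank '[[[0.2,0,-0.1,0],[0.4,0,-0.2,0],[0.6,0,-0.3,0],[0.6,0,-0.3,0],[0.6,0,-0.3,0]]]' 0 20
python3 rel.py 0.5558 0.0931 0.0323 80.7
python3 -m crank '[[[0,0,0,0],[0,0,0,0],[0,0,0,0],[0,0,0,0],[0,0,0,0],[0,0,0,0]]]' 0.5 20
python3 rel.py 0.5558 0.0931 0.0323 80.7
```

```text
t: 18.4
ee_pos: [0.558, 0.0942, 0.0309]
ee_rot: [0.004, 0.084, 0.996, -0.0]
force: [4.7, -1.6, -1.2]
gripper_width: 0.0244
tool cm [ 0.2  -0.14 -0.14] turn -0.32 | pos [0.558  0.0942 0.0309] yaw_y 80.38 F [ 4.7 -1.6 -1.2] w 0.0244 t 18.4 toolx [-0.986  0.167 -0.008]
t: 18.9
ee_pos: [0.5539, 0.0952, 0.0297]
ee_rot: [-0.0, 0.083, 0.997, 0.0]
force: [-0.3, -0.5, -0.5]
gripper_width: 0.0425
tool cm [-0.22 -0.18 -0.26] turn -0.26 | pos [0.5539 0.0952 0.0297] yaw_y 80.44 F [-0.3 -0.5 -0.5] w 0.0425 t 18.9 toolx [-0.986  0.166  0.001]
```

Before release the force along x reversed to +4.7 N, so the nub has met the fixed contact. Rise, clear out and look.

```bash
python3 -m crank '[[[0,0,-1,0],[0,0,-3,0],[0,0,-6,0],[0,0,-10,0],[0,0,-14,0],[0,0,-18,0],[0,-4,-20,0],[0,-8,-20,0],[0,-12,-20,0],[0,-16,-20,0],[0,-20,-20,0],[0,-24,-20,0]]]' 0.5 20
python3 -m crank '[[[0,-4,0,0],[0,-4,0,0],[0,-4,0,0]]]' 0.5 20
python3 - <<'E'
from h import *
im=np.mean([imaging.capture('top').astype(float) for _ in range(4)],0).clip(0,255).astype(np.uint8); a=cv2.resize(im[150:230,220:280],None,fx=7,fy=7,interpolation=cv2.INTER_CUBIC)
b=imaging.capture('scene'); b=cv2.resize(b[130:242,230:300+14],None,fx=5,fy=5,interpolation=cv2.INTER_CUBIC)
cv2.imwrite('pics/raw_t9.png',im[:,:,::-1])
o=np.zeros((560,420+380,3),np.uint8); o[:560,:420]=a; o[:560,420:]=b[:560,:380]
cv2.imwrite('pics/c9.png',o[:,:,::-1]); 
s=readout.state(); print(s['ee_pos'],s['force'].round(1),s['t'])
a=np.radians(-9.3);X=np.array([np.cos(a),np.sin(a),0]);Y=np.array([-X[1],X[0],0]);B=np.array([.558,.0935,.030])
for n,q in(('flat top',B+.035*X+[0,0,.026]),('nub-body top',B-.033*X+[0,0,.026]),('level axis left',B+.013*Y+[0,0,.013]),('right',B-.013*Y+[0,0,.013])):
    u,v=proj('top',q); print(n,round((u+.5-220)*7),round((v+.5-150)*7))
E
```

```text
t: 19.9
ee_pos: [0.5136, -0.1434, 0.2311]
ee_rot: [0.001, 0.083, 0.997, 0.0]
force: [-0.5, 0.2, 0.6]
gripper_width: 0.0425
t: 20.15
ee_pos: [0.5062, -0.1852, 0.2309]
ee_rot: [0.0, 0.087, 0.996, -0.001]
force: [0.1, 1.0, -0.5]
gripper_width: 0.0427
[ 0.50832247 -0.17890339  0.22992615] [-0.9  0.2 -0.6] 20.4
flat top 162 242
nub-body top 137 405
level axis left 119 324
right 181 333
```

View pics/c9.png

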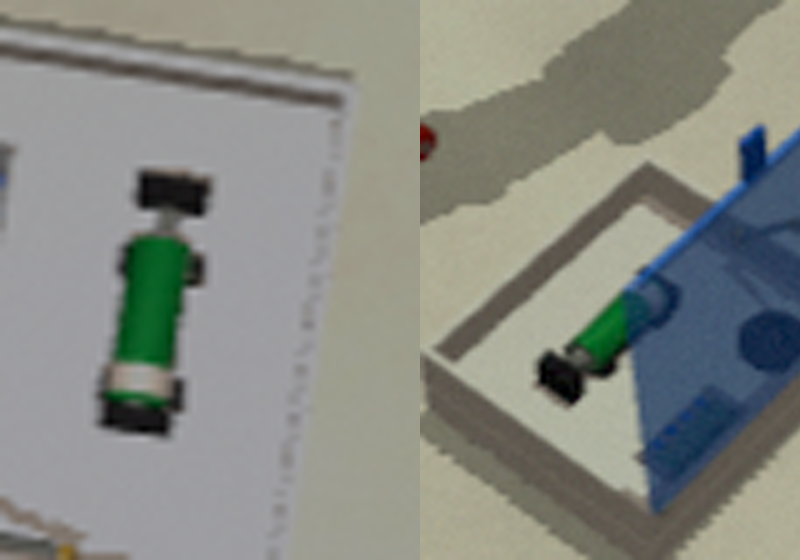

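The top view shows the cell in the bay between both contacts. Its body runs from about (157,235) to (135,404), close to the predicted 242 to 405 for a seated cell, the sides match at 118 and 183 px, and the black fixed block is uncovered at (135,418). The lid is up. The top view can't show a nub that is a few mm high, so I'll test by touching the nub end from above with shut fingers.

```bash
python3 rel.py 0.5363 0.0971 0.12 80.7
python3 -m crank '[[[0.8,10,0,0],[1.6,20,0,0],[1.6,27.7,0,0],[1.6,27.7,0,0],[1.6,27.7,0,0],[1.6,27.7,0,0],[1.6,27.7,0,0],[1.6,27.7,4,0],[1.6,27.7,8,0],[1.6,27.7,11,0],[1.6,27.7,11,0],[1.6,27.7,11,0]]]' 0 20
python3 rel.py 0.5363 0.0971 0.068 80.7
```

```text
tool cm [ 1.73 27.68 11.02] turn -0.06 | pos [ 0.5083 -0.1789  0.2299] yaw_y 80.64 F [-0.9  0.2 -0.6] w 0.0426 t 20.4 toolx [-0.987  0.163  0.   ]
t: 21.4
ee_pos: [0.5364, 0.0958, 0.1188]
ee_rot: [-0.002, 0.082, 0.997, -0.0]
force: [0.1, -0.1, 1.7]
gripper_width: -0.0002
tool cm [0.01 0.13 5.08] turn -0.14 | pos [0.5364 0.0958 0.1188] yaw_y 80.56 F [ 0.1 -0.1  1.7] w -0.0002 t 21.4 toolx [-0.986  0.164  0.004]
```

```bash
python3 -m crank '[[[0,0.1,2,0],[0,0.1,4,0],[0,0.1,5,0],[0,0.1,5.4,0],[0,0.1,5.4,0],[0,0.1,5.4,0]]]' 0 20
python3 rel.py 0.5363 0.0971 0.056 80.7
python3 -m crank '[[[0,0,0.2,0],[0,0,0.4,0],[0,0,0.6,0],[0,0,0.8,0],[0,0,0.8,0],[0,0,0.8,0]]]' 0 20
python3 rel.py 0.5363 0.0971 0.056 80.7
python3 -m crank '[[[0,0,0.2,0],[0,0,0.4,0],[0,0,0.4,0],[0,0,0.4,0]]]' 0 20
python3 rel.py 0.5363 0.0971 0.056 80.7
```

```text
t: 21.9
ee_pos: [0.5395, 0.096, 0.0675]
ee_rot: [0.001, 0.083, 0.997, 0.0]
force: [-0.1, 0.5, -0.5]
gripper_width: -0.0005
tool cm [0.33 0.06 1.15] turn -0.27 | pos [0.5395 0.096  0.0675] yaw_y 80.43 F [-0.1  0.5 -0.5] w -0.0005 t 21.9 toolx [-0.986  0.166 -0.003]
t: 22.4
ee_pos: [0.5383, 0.0958, 0.058]
ee_rot: [0.0, 0.083, 0.997, 0.0]
force: [-0.1, 0.5, 0.5]
gripper_width: 0.0
tool cm [0.22 0.1  0.2 ] turn -0.27 | pos [0.5383 0.0958 0.058 ] yaw_y 80.43 F [-0.1  0.5  0.5] w 0.0 t 22.4 toolx [-0.986  0.166 -0.   ]
t: 22.73
ee_pos: [0.5381, 0.096, 0.0559]
ee_rot: [-0.0, 0.083, 0.997, 0.001]
force: [-5.1, 0.2, 13.4]
gripper_width: -0.0001
tool cm [ 0.19  0.08 -0.01] turn -0.26 | pos [0.5381 0.096  0.0559] yaw_y 80.44 F [-5.1  0.2 13.4] w -0.0001 t 22.73 toolx [-0.986  0.166  0.   ]
```

There is no force at z 0.058 and a firm 13 N at 0.056, which is exactly the top of a flat-lying cell. Retract and hand in.

```bash
python3 -m crank '[[[0,0,-1,0],[0,0,-3,0],[0,0,-7,0],[0,0,-11,0],[0,0,-15,0],[0,-4,-17,0],[0,-8,-17,0],[0,-12,-17,0],[0,-16,-17,0],[0,-16,-17,0],[0,-16,-17,0]]]' 0 20
python3 - <<'E'
from h import *
a=imaging.capture('top').astype(int)[160:215,230:252]; b=cv2.imread('pics/raw_t9.png')[:,:,::-1].astype(int)[160:215,230:252]
print('bay change, mean abs px diff',np.abs(a-b).mean().round(2), 'max',np.abs(a-b).max())
s=readout.state(); print(s['ee_pos'].round(3),s['force'].round(1),np.abs(s['joint_vel']).max().round(3),s['t'])
arm.close_job()
E
```

```text
t: 23.65
ee_pos: [0.5108, -0.066, 0.2243]
ee_rot: [0.0, 0.087, 0.996, -0.001]
force: [0.1, 0.5, 0.2]
gripper_width: 0.0001
bay change, mean abs px diff 2.55 max 50
[ 0.511 -0.063  0.224] [-0.   0.1 -0.5] 0.051 23.7
the job is handed in; nothing more can be done
```

The lid stands locked open and the green cell lies flat in the bay. I handed the job in at 23.7 s; no verdict was reported.

- **Lid:** I pinched the tab and swung the lid up to its stop. It moved only about 2 mm when I pulled back 12 mm, so the stay was locked. After I let go it stood unaided, and it was still up in the last picture.
- **Cell:** I tilted the cell in the pads against the top of the fixed contact, then pushed it about 10 mm into the spring (about 7 N, nub raised). I then tipped it down, let the nub come back onto the fixed contact and released it.
- **Last checks:**
  - The top view showed the cell between both contacts; body ends and sides were within about 7 enlarged px (some 3 mm) of the prediction.
  - A touch near the nub end met the cell at z = 0.056 m, the height expected for a cell lying flat.
  - The bay looked much the same after that touch: mean pixel difference 2.6, with isolated pixels up to 50.
- **Not measured directly:**
  - I judged the tilt mainly from contact heights and forces; the image estimate of it was ambiguous.
  - I inferred the spring travel from force.
  - I made no final check of the bystanders, though I felt no unexpected contact.

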